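# Set the lidded jar out for banding

## Robot

A 6-joint arm with a two-finger parallel gripper is mounted at the origin on the work surface. World frame = base frame: x ahead of the robot, y to its left, z up, the work surface at z = 0. Lengths are in mm, angles in rad, forces in N, time in s.
With the tool pointing down it reaches from about 350 to 875 mm from the base axis. Payload 4.2 kg.
Tool frame: the origin (TCP) lies at the very end of the fingers, on their centre line; the grasp point (between the pads) lies 19 mm behind it; z points along the fingers, y is the line along which they close (so a half turn about z gives the same grasp; the last joint's range is limited). The gripper opens to 85 mm and grips with 20 to 120 N. Pads are 22 mm wide; open, the fingers measure 114 mm over their backs; the gripper's body (76 mm by 85 mm) begins 54 mm behind the grasp point. The pads swing forward as they close: fully open they stand 13 mm farther back than shut.
Start: joints at [1.379, 0.385, 0.008, 0, -1.194, -0.259], TCP at [272.27, 562.555, 231.312] pointing down, gripper open.
Joint ranges: [-3.14, 3.14], [-1.21, 2.06], [-1.07, 1.41], [-3.16, 2.05], [-2.99, -0.16], [-3.1, 3.1]. Speed limits (rad/s): [2.79, 2.79, 3.14, 3.14, 3.14, 3.14].

## Interface

Orientations are given as a unit quaternion [x, y, z, w].
In Python, from bench import arm gives the robot as it stands.
- The arm moves only by the tool servo_tool, never from a script. Its argument "rows" is a list that holds one entry, the list of rows, each a list of 7 numbers: the finger opening in mm, from 0 to 85.4, then the shift along the tool's x, y, z in mm, then the turn, a rotation vector about the tool's x, y, z in rad. A call has 1 to 10 rows; each row is the pose to reach, as a shift and turn from the pose commanded when the call began, along the tool's axes at that moment; what a row does not reach only later rows make up. A row lasts 1/8 s, in which the tool goes at most 62.5 mm and 10.7 degrees, less where a joint would pass 70% of its speed; a pose out of reach is approached as far as the arm can. A call with a gripper value outside its range is refused whole. The fingers move at their own pace and stop on an object; the grip force is fixed at half the most. Time passes only in rows, so rows that repeat a pose let the fingers close. It gives the time, the measured TCP pose, the force, the opening and the grip force at its end, in the units of the state.
- arm.read_state(): the state, without advancing time (a new reading comes with each control period).
- arm.get_image(name): name is "scene" or "top" or "wrist"; returns the picture (420x560x3 uint8, red, green, blue); there is no depth.
- arm.camera_params(name): a dict with "intrinsics" (3x3 intrinsics, pixels), "R" (3x3) and "t" (3): a world point X has camera coordinates R X + t. Camera axes: x right, y down, z forward; pixel columns grow to the right and rows downward; lengths in mm; the calibration is good to about 2 mm. A picture is of the moment at which its call begins: read the wrist's pose just before it. camera_params takes no time and is no camera call; for the wrist camera it gives the pose at the moment of the call.
- arm.job_done(): hands the job in; it is judged then, once.
The state is a dict: "clock": time; "joints": joint angles; "joint_vel": joint speeds; "joint_efforts": joint torques, N m; "position": TCP position; "ee_rot": TCP orientation; "contact_force": force on the tool from outside, world axes, zero at the start; "wrist_torque": the same for the moment, N m; "gripper_width": finger opening in mm; "grasp_force": force on a finger pad.
Only numpy, scipy, OpenCV 4.12 (cv2) and the standard library are available. Lean on these libraries where they do the work, as an engineer would, in place of code of your own. Each camera call takes 0.05 s, during which the arm holds its last target. There are 200 camera calls.

## Task

Get the lidded clay jar ready for decorating: take its lid off and lay it, handle up, wholly on the round grey plaster bat, then lift the open jar and stand it upright and centred on the banding wheel. The ware is brittle, so set both pieces down gently without dropping them, and leave the other things on the table where they are.

Things in the scene. Friction and masses are not known exactly. Their poses are not given: they have to be found in the camera images.
- jar_center (a point): Terracotta jar, a round pot open at the top once its lid is off: outside diameter 110 mm, height 100 mm, upright wall 6 mm thick (middle of the wall 52 mm from the axis). Too wide to grip across: take it by the rim, one finger inside, one outside. Starts upright on the table. This point is on its axis half-way up, 50 mm above the underside and 50 mm below the rim; z up.
- lid_strap (a point): The jar's terracotta lid, loose on the rim: a disc 112 mm across with an arched strap handle on top, a level bar 66 mm long, 14 mm wide, 10 mm thick on a leg at each end (gap below it 24 mm high, 46 mm long). This point is the bar's middle: 43 mm above the lid's underside, 29 mm above the disc's top, 5 mm below the bar's top. x along the bar, y across its width, z up.
- bat_top (a point): Round plaster bat, a plain grey disc 210 mm across and 18 mm thick lying on the table, fixed. This point is the centre of its top face; z up.
- wheel_top (a point): Banding wheel (a potter's small turntable): dark iron foot and column, round bright metal head 180 mm across with turned concentric grooves, its flat top 78 mm above the table. The foot is fixed, the head turns on its upright axis with slight friction. This point is the centre of the head's top face; z up.
- jar: The same jar; origin at the centre of its underside, z up along the axis. Inside 98 mm wide, inner floor 8 mm above the underside; outside tapers to 100 mm in the lowest 15 mm. About 0.45 kg.
- lid: The same lid; origin at the centre of its underside (of its plug), x along the strap handle, z up. Disc 8 mm thick; the plug under it is 86 mm across and 6 mm deep, hangs in the jar's mouth with 6 mm to spare all round, and is what the lid rests on when laid on a flat surface. About 0.18 kg.
- wheel_head: The turning head of the banding wheel; its origin lies on the axis at table height.
- bat: The same bat; origin at the centre of its underside.
- bowl_center (a point): Bystander: small terracotta bowl, 110 mm across the rim, 50 mm high; point half-way up its axis.
- mug_center (a point): Bystander: white mug, 76 mm across, 85 mm high, handle at its +y; point half-way up its axis.
- cover_center (a point): Bystander: round wooden cover, 84 mm across, with a knob, 38 mm high over all; point half-way up.
- cutters_center (a point): Bystander: nest of two round steel cutters, 80 mm across, 28 mm high; point half-way up.
- rib_center (a point): Bystander: flat wooden rib, 100 x 55 x 8 mm; point at its middle.
- scraper_center (a point): Bystander: scraper with a dark wooden handle, 150 x 50 x 14 mm, lying flat, blade to its +x; point near the middle of its length.
- oxide_jar_center (a point): Bystander: closed jar, 60 mm across, 90 mm high; point half-way up.
Not all that is in view belongs to the job. Leave any red or white look-alike of the lid alone.

How it is judged (in metres and radians):
On the way, in this order (a step that is already met when the one before it is completed fails the run):
1. the lid lies handle up on the bat, let go, while the jar still stands where it was (horizontal distance between lid_strap and bat_top below 0.05 m and z of lid_strap in the frame of bat_top between 0.037 and 0.049 m and angle between each of lid_strap, jar_center's own z axis and vertical below 0.1 rad and contact force between lid and the fingers below 0.1 N and distance of jar_center from where it was at the start of the episode below 0.05 m), for 0.2 s.
2. the jar stands upright and centred on the banding wheel, let go (horizontal distance between jar_center and wheel_top below 0.012 m and z of jar_center in the frame of wheel_top between 0.045 and 0.055 m and angle between jar_center's own z axis and vertical below 0.08 rad and contact force between jar and the fingers below 0.1 N), for 0.2 s.
At the end, for the whole second after the job is handed in: The lid lies handle up (within 0.1 rad) flat on the bat, its centre within 50 mm of the bat's centre, and the open jar stands upright (within 0.08 rad) on the banding wheel's head, its axis within 12 mm of the wheel's centre; both let go and at rest (all of step 2 and horizontal distance between lid_strap and bat_top below 0.05 m and z of lid_strap in the frame of bat_top between 0.037 and 0.049 m and angle between lid_strap's own z axis and vertical below 0.1 rad and contact force between lid and the fingers below 0.1 N and linear speed of each of lid, jar below 0.02 m/s); the robot touches nothing.
It fails at once if a bystander was shifted by more than 30 mm (distance of any of bowl_center, mug_center, cover_center, cutters_center, rib_center, scraper_center, oxide_jar_center from where it was at the start of the episode above 0.03 m).
It fails at once if the lid or the jar was dropped (falls at more than 0.3 m/s, about 5 mm of free fall, with no finger on it) ((linear speed of lid above 0.3 m/s and contact force between lid and the fingers below 0.1 N) or (linear speed of jar above 0.3 m/s and contact force between jar and the fingers below 0.1 N)).
It fails at once if the lid or the jar was banged down on the bat or the wheel (still faster than 0.25 m/s as it touches) ((linear speed of lid above 0.25 m/s and contact force between lid and bat above 0.5 N) or (linear speed of jar above 0.25 m/s and contact force between jar and wheel_head above 0.5 N)).
It also fails if it takes over 67 s, if anything falls off the work surface, if the arm or the gripper's body presses on something with over 40 N, if the wrist force passes 120 N, or if a joint passes its speed limit or range.

## Working session

There is one attempt and no reset: what is moved stays moved. The work goes in short steps, Python scripts to look and compute and a tool call to move; the robot and the scene stay as the last step left them, time stands still between calls to the robot, and variables do not carry over. Pictures are saved under pics/ and viewed, at most 10 in all, crops included, and the job is handed in when it is done.

Besides the shell and the picture viewer there is one more tool, called after "Emit:" by a JSON object that holds its "op" and its "data", one argument or row to a line. servo_tool: Moves the arm, as the interface text tells. Its arguments: {"type":"object","properties":{"rows":{"type":"array"}},"required":["rows"]}

```bash
mkdir -p pics; ls
cat > h.py <<'E'
import numpy as np, cv2
from bench import arm
def save(n,f):
    im=arm.get_image(n); cv2.imwrite(f'pics/{f}.png',im[:,:,::-1]); return im
def ray(P,uv):
    K=np.array(P['intrinsics']);R=np.array(P['R']);t=np.array(P['t'])
    d=R.T@np.linalg.solve(K,[uv[0],uv[1],1.]); return -R.T@t,d
def atz(P,uv,z):
    c,d=ray(P,uv); return c+d*(z-c[2])/d[2]
def tri(L):
    A=0;b=0
    for P,uv in L:
        c,d=ray(P,uv);d=d/np.linalg.norm(d);M=np.eye(3)-np.outer(d,d);A=A+M;b=b+M@c
    X=np.linalg.solve(A,b); return X,[float(np.linalg.norm(proj(P,X)-uv)) for P,uv in L]
def proj(P,X):
    p=np.array(P['intrinsics'])@(np.array(P['R'])@np.asarray(X,float)+np.array(P['t'])); return p[:2]/p[2]
E
python3 - <<'E'
from h import *
import pickle
P={n:arm.camera_params(n) for n in('scene','top','wrist')}
pickle.dump(P,open('P0.pkl','wb'))
a=save('scene','s0');b=save('top','t0');save('wrist','w0')
for n in P: print(n,ray(P[n],(280,210)))
s=arm.read_state();print(s['clock'],s['position'],s['ee_rot'],s['contact_force'],s['gripper_width'])
E
```

```text
pics
scene (array([1177.72583952, -608.87386738, 1025.92563788]), array([-0.50819067,  0.46532641, -0.72473048]))
top (array([ 455.88071296,   17.11603936, 1472.90250479]), array([ 0.04970211, -0.01728513, -0.99864184]))
wrist (array([330.179708  , 533.45525202, 372.47508803]), array([-0.23901751,  0.12217789, -0.96336057]))
0.15 [272.11297993 562.16236307 230.46008797] [ 9.74689496e-01 -2.23561293e-01 -1.28144167e-04  8.47336019e-04] [ 0.19710474 -0.03277383 -0.31252365] 85.66401618728659
```

View pics/t0.png

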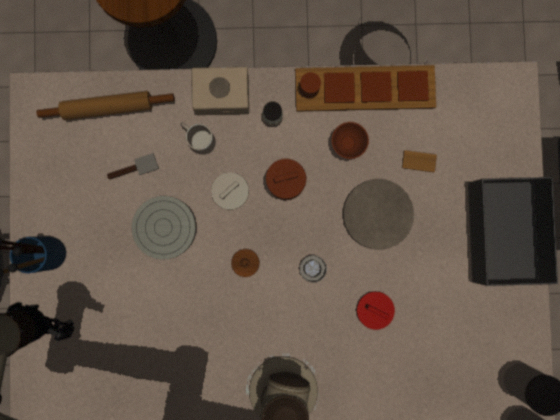

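View pics/s0.png

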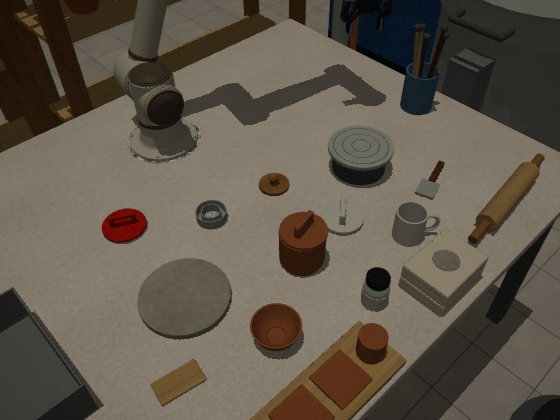

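Candidates for the lid (top view): the terracotta lid on the jar at (285,179), a white look-alike at (230,191), and a red look-alike at (375,310). The terracotta bowl at (350,140) and the small pot on the board at (310,85) could also be confused with the jar. I choose the terracotta jar and lid at (285,179), which is (303,243) in the scene view. The bat is at (378,214) and the wheel at (164,227).

Run:
```python
from h import *
import pickle
P=pickle.load(open('P0.pkl','rb'))
t=cv2.imread('pics/t0.png');s=cv2.imread('pics/s0.png')
A=cv2.resize(t[139:219,245:325],(400,400),interpolation=cv2.INTER_CUBIC)
B=cv2.resize(s[200:280,263:343],(400,400),interpolation=cv2.INTER_CUBIC)
cv2.imwrite('pics/c1.png',np.hstack([A,B]))
hsv=cv2.cvtColor(t,cv2.COLOR_BGR2HSV)
print('hsv jar',hsv[190,285],'bat',hsv[214,378],'wheel',hsv[240,155],'table',hsv[250,300],hsv[250,100])
# top-view ellipses via grabCut
def seg(im,box):
    m=np.zeros(im.shape[:2],np.uint8);cv2.grabCut(im,m,box,np.zeros((1,65)),np.zeros((1,65)),6,cv2.GC_INIT_WITH_RECT)
    m=((m&1)*255).astype(np.uint8);m=cv2.morphologyEx(m,cv2.MORPH_OPEN,np.ones((3,3)))
    c=max(cv2.findContours(m,0,1)[0],key=cv2.contourArea);return cv2.fitEllipse(cv2.convexHull(c))
for nm,im,box,v,z in [('jar',t,(258,152,55,55),'top',108),('bat',t,(337,173,82,82),'top',18),('wheel',t,(126,190,76,76),'top',78),
   ('bat',s,(130,250,108,95),'scene',18)]:
    e=seg(im,box);print(nm,v,np.round(e,1) if 0 else e,atz(P[v],e[0],z).round(1))
    K=P[v]['intrinsics']
print(ray(P['top'],(0,0)),P['top']['intrinsics'])
```

```text
hsv jar [  8 179  84] bat [16 70 84] wheel [ 28  28 108] table [ 19  60 120] [ 18  64 120]
jar top ((284.6454162597656, 178.94361877441406), (41.4307975769043, 43.702510833740234), 57.98271560668945) [609.6 -21.7 108. ]
bat top ((377.5353698730469, 213.8219451904297), (70.96221923828125, 72.02729797363281), 106.14237976074219) [ 509.5 -295.5   18. ]
wheel top ((163.46804809570312, 227.22808837890625), (64.72596740722656, 66.00243377685547), 63.33736801147461) [485.3 321.9  78. ]
bat scene ((184.32591247558594, 298.34814453125), (79.8676528930664, 96.01271057128906), 74.027099609375) [ 521.8 -302.5   18. ]
(array([ 455.88071296,   17.11603936, 1472.90250479]), array([ 0.4887071 ,  0.53750394, -0.9860842 ])) [[494.64147441   0.         277.63701608]
 [  0.         494.64147441 212.78862721]
 [  0.           0.           1.        ]]
```

View pics/c1.png

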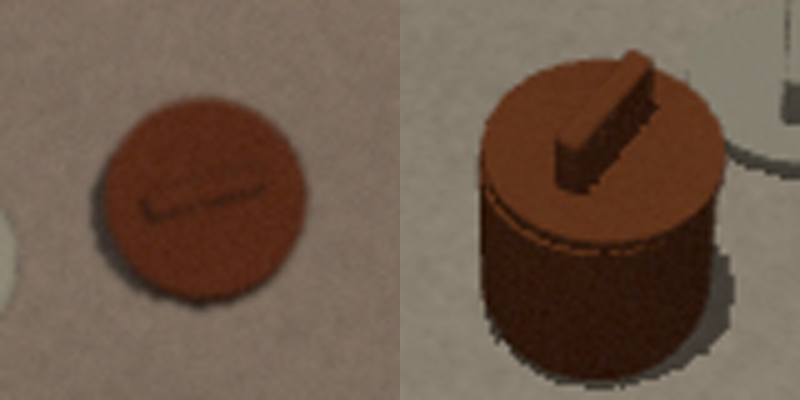

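The crop shows the terracotta disc with a level strap bar on the jar, running from about (274,179) to (298,174) in the top view, so the choice is confirmed. I'll move above it for close views.

Emit:
{"op": "servo_tool", "data": {
  "rows": [
    [[85, 558, 378, -80, 0, 0, 0.916], [85, 558, 378, -80, 0, 0, 0.916], [85, 558, 378, -80, 0, 0, 0.916], [85, 558, 378, -80, 0, 0, 0.916], [85, 558, 378, -80, 0, 0, 0.916], [85, 558, 378, -80, 0, 0, 0.916], [85, 558, 378, -80, 0, 0, 0.916], [85, 558, 378, -80, 0, 0, 0.916], [85, 558, 378, -80, 0, 0, 0.916], [85, 558, 378, -80, 0, 0, 0.916]]
  ]
}}

```text
clock: 1.4
position: [583.7, 23.5, 305.1]
ee_rot: [0.775, -0.631, -0.0, -0.0]
contact_force: [1.3, 1.2, 0.2]
gripper_width: 84.8
grasp_force: 0.0
```

Emit:
{"op": "servo_tool", "data": {
  "rows": [
    [[85, 0, 0, 0, 0, 0, 0], [85, 0, 0, 0, 0, 0, 0]]
  ]
}}

```text
clock: 1.65
position: [582.8, 25.1, 304.3]
ee_rot: [0.775, -0.632, -0.001, 0.0]
contact_force: [-0.5, -0.6, -0.1]
gripper_width: 84.9
grasp_force: 0.0
```

```bash
cat >> h.py <<'E'
from scipy.spatial.transform import Rotation as Ro
def go(s,target,ydir=None):
    "tool-frame shift and turn to bring TCP to target, y axis along +-ydir, pointing down"
    R=Ro.from_quat(s['ee_rot']);out=R.inv().apply(np.array(target,float)-s['position'])
    if ydir is None: return out.round(1)
    y=np.array([*ydir,0.])/np.linalg.norm(ydir);res=[]
    for q in (y,-y):
        z=np.array([0,0,-1.]);T=np.column_stack([np.cross(q,z),q,z]);res.append((R.inv()*Ro.from_matrix(T)).as_rotvec())
    return out.round(1),min(res,key=np.linalg.norm).round(3)
E
python3 - <<'E'
from h import *
import pickle
s=arm.read_state();P=arm.camera_params('wrist');save('wrist','w1')
pickle.dump(P,open('P1.pkl','wb'));print(s['clock'],s['position'],s['ee_rot'],s['joints'],proj(P,[609.6,-21.7,137]))
E
```

```text
1.65 [582.83449163  25.11394571 304.31151164] [ 7.75145065e-01 -6.31782949e-01 -5.22033163e-04  4.02562618e-04] [ 3.20294436e-01  2.73035618e-01  2.75930591e-02 -4.62403377e-04
 -1.32659354e+00 -1.17088803e-01] [260.90923849 127.42390719]
```

View pics/w1.png

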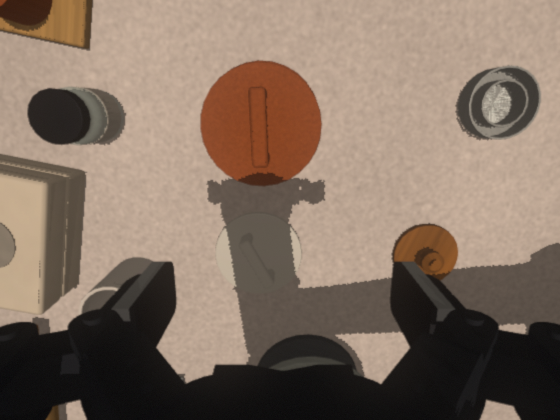

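The wrist view shows the lid disc centred near (261,123), with the bar's top running from (257,88) to (260,166), which agrees with the top-view estimate to 2–3 px.

Run:
```python
from h import *
import pickle
P=pickle.load(open('P1.pkl','rb'))
a=atz(P,(257,88),142);b=atz(P,(260,166),142);print(a,b,(a+b)/2,np.linalg.norm(a-b))
d=(b-a)[:2];s=arm.read_state()
m=(a+b)/2;print(go(s,[m[0],m[1],250],[-d[1],d[0]]))
```

```text
[618.18119494 -51.70216109 142.        ] [604.17886955   9.54235627 142.        ] [611.18003224 -21.07990241 142.        ] 62.82480420568122
(array([ 51.7, -18.5,  54.5]), array([ 0.001,  0.   , -0.02 ]))
```

Emit:
{"op": "servo_tool", "data": {
  "rows": [
    [[85, 52, -18, 54, 0, 0, -0.02], [85, 52, -18, 54, 0, 0, -0.02], [85, 52, -18, 54, 0, 0, -0.02]]
  ]
}}

```text
clock: 2.08
position: [610.9, -21.3, 250.2]
ee_rot: [0.782, -0.623, -0.001, 0.001]
contact_force: [0.2, -0.1, -0.3]
gripper_width: 84.7
grasp_force: 0.0
```

Run:
```python
from h import *
import pickle
s=arm.read_state();P=arm.camera_params('wrist');save('wrist','w2')
pickle.dump(P,open('P2.pkl','wb'));print(s['clock'],s['position'],s['ee_rot'],proj(P,[611.2,-21.1,142]))
```

```text
2.075 [610.88695491 -21.31571861 250.20599783] [ 7.81888427e-01 -6.23417484e-01 -6.05714073e-04  8.72132122e-04] [280.19461317 204.78673719]
```

View pics/w2.png

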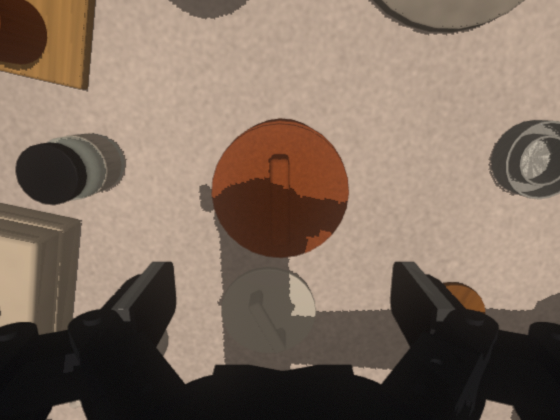

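The bar is centred at column 279.5 with its far end at (279,155), and the disc centre is near (280.5,188).

Run:
```python
from h import *
import pickle
P1=pickle.load(open('P1.pkl','rb'));P2=pickle.load(open('P2.pkl','rb'));T=pickle.load(open('P0.pkl','rb'))['top']
print('far end',tri([(P1,(257,88)),(P2,(279,155))]))
print('disc',tri([(P1,(261,122.5)),(P2,(280.5,188)),(T,(284.65,178.9))]))
print(atz(P2,(279,155),142),atz(P2,(280.5,188),108))
s=arm.read_state();print(go(s,[611,-21,118.5]))
```

```text
far end (array([619.65748287, -52.75193053, 119.32541939]), [0.32189108543143213, 0.36764701076542433])
disc (array([611.85537378, -22.80538132,  91.69676425]), [1.1210134464928787, 0.48079921205330156, 0.24941011299090662])
[619.85664937 -55.60430826 142.        ] [612.21080934 -26.01434096 108.        ]
[-1.000e-01  4.000e-01  1.331e+02]
```

Run:
```python
from h import *
import pickle
P1=pickle.load(open('P1.pkl','rb'));P2=pickle.load(open('P2.pkl','rb'));P0=pickle.load(open('P0.pkl','rb'))
S=P0['scene'];T=P0['top']
print('disc',tri([(S,(303.6,230.4)),(P2,(280.5,188)),(T,(284.65,178.9))]))
print('bar',tri([(S,(304.2,219.4)),(P1,(258.5,127))]))
```

```text
disc (array([611.86883701, -22.018327  , 100.11967471]), [1.125394797868554, 2.7795437624395407, 0.4455718752987784])
bar (array([612.57251519, -20.57214128, 137.78921384]), [0.6594385540282935, 1.767466297467911])
```

Emit:
{"op": "servo_tool", "data": {
  "rows": [
    [[85, 0, 0, 50, 0, 0, 0], [85, 0, 0, 95, 0, 0, 0], [70, 0, 0, 120, 0, 0, 0], [50, 0, 0, 131, 0, 0, 0], [40, 0, 0, 131, 0, 0, 0], [40, 0, 0, 131, 0, 0, 0]]
  ]
}}

```text
clock: 2.88
position: [612.4, -21.4, 122.0]
ee_rot: [0.782, -0.623, 0.001, -0.001]
contact_force: [0.2, -0.1, 0.4]
gripper_width: 40.2
grasp_force: 0.0
```

Run:
```python
from h import *
import pickle
s=arm.read_state();P=arm.camera_params('wrist');save('wrist','w3')
print(s['clock'],s['position'],s['contact_force'],s['gripper_width'],proj(P,[611.5,-21.5,142]))
```

```text
2.875 [612.44809297 -21.42708604 121.96182847] [ 0.16706458 -0.14658728  0.43767623] 40.17387350757771 [281.87489339 291.93771598]
```

View pics/w3.png

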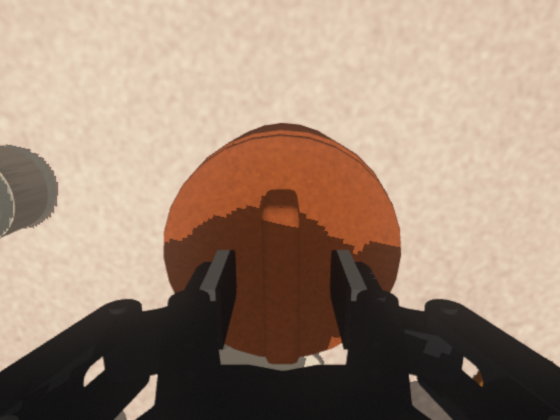

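The fingers straddle the bar (columns 262–300) evenly. I'll lower 3 mm, close and lift.

Emit:
{"op": "servo_tool", "data": {
  "rows": [
    [[40, 0, 0, 3, 0, 0, 0], [25, 0, 0, 3, 0, 0, 0], [15, 0, 0, 3, 0, 0, 0], [8, 0, 0, 3, 0, 0, 0], [8, 0, 0, 3, 0, 0, 0], [8, 0, 0, 3, 0, 0, 0], [8, 0, 0, 3, 0, 0, 0]]
  ]
}}

```text
clock: 3.8
position: [611.6, -21.9, 117.3]
ee_rot: [0.782, -0.624, 0.0, -0.0]
contact_force: [0.5, -0.4, 2.9]
gripper_width: 12.6
grasp_force: 58.9
```

Emit:
{"op": "servo_tool", "data": {
  "rows": [
    [[8, 0, 0, -4, 0, 0, 0], [8, 0, 0, -10, 0, 0, 0], [8, 0, 0, -20, 0, 0, 0], [8, 0, 0, -40, 0, 0, 0], [8, 0, 0, -65, 0, 0, 0], [8, 0, 0, -65, 0, 0, 0]]
  ]
}}

```text
clock: 4.55
position: [612.7, -21.7, 184.6]
ee_rot: [0.782, -0.624, 0.002, -0.002]
contact_force: [0.8, 0.1, -1.9]
gripper_width: 12.7
grasp_force: 58.6
```

Run:
```python
from h import *
import pickle
S=pickle.load(open('P0.pkl','rb'))
a=save('top','t1');b=save('scene','s1')
t=cv2.imread('pics/t0.png');sc=cv2.imread('pics/s0.png')
# bat fit on fresh views by Hough/grabCut-free: edges of bat via low-saturation & dark
for n,im,c,g in(('top',t,(378,214),55),('scene',sc,(184,297),65)):
    roi=cv2.GaussianBlur(im,(5,5),0)[:,:,:].astype(float);r=roi/np.maximum(roi.sum(2,keepdims=True),1)
    # chroma difference from bat
    ref=roi[c[1]-10:c[1]+10,c[0]-10:c[0]+10].reshape(-1,3)
    m=(np.abs(roi-np.median(ref,0)).max(2)<14).astype(np.uint8)
    k=np.zeros_like(m);cv2.circle(k,c,g,1,-1);m=cv2.morphologyEx(m&k,cv2.MORPH_OPEN,np.ones((5,5)))
    ct=max(cv2.findContours(m,0,1)[0],key=cv2.contourArea);e=cv2.fitEllipse(cv2.convexHull(ct))
    print(n,e,atz(S[n],e[0],18))
s=arm.read_state();print(s['clock'],s['position'],s['contact_force'],s['gripper_width'])
v=np.hstack([cv2.resize(sc[240:350,125:245],(360,330)),cv2.resize(b[180:290,260:380,::-1],(360,330))]);cv2.imwrite('pics/c2.png',v)
```

```text
top ((377.6737976074219, 213.70465087890625), (70.13644409179688, 70.81843566894531), 119.6627197265625) [ 509.86225986 -295.93314965   18.        ]
scene ((183.34629821777344, 296.210205078125), (73.35504150390625, 94.77994537353516), 71.89411163330078) [ 515.6497144  -300.64424739   18.        ]
4.65 [610.73416529 -21.79201444 181.52414612] [ 0.11676199 -0.4765808  -2.41855796] 13.025498495648153
```

View pics/c2.png

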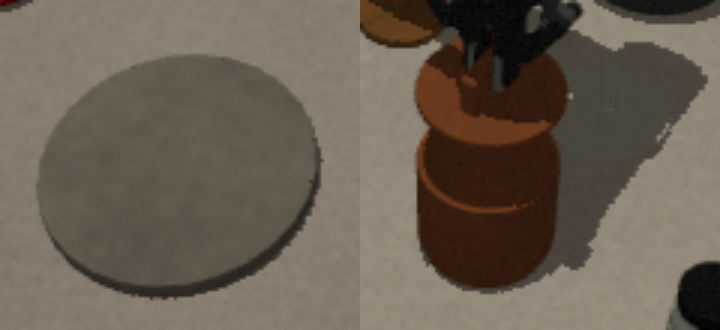

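The lid hangs level in the grip and the jar stands open below it. Next I carry it to the bat at about (511,-297).

Emit:
{"op": "servo_tool", "data": {
  "rows": [
    [[8, 14, 9, 0, 0, 0, 0], [8, 45, 29, 0, 0, 0, 0], [8, 85, 55, 0, 0, 0, 0], [8, 130, 84, 0, 0, 0, 0], [8, 175, 113, 10, 0, 0, 0], [8, 212, 137, 25, 0, 0, 0], [8, 236, 153, 45, 0, 0, 0], [8, 246, 159, 65, 0, 0, 0], [8, 246, 159, 85, 0, 0, 0], [8, 246, 159, 100, 0, 0, 0]]
  ]
}}

```text
clock: 5.9
position: [509.3, -297.6, 80.2]
ee_rot: [0.781, -0.624, -0.001, 0.001]
contact_force: [0.3, -0.5, -2.8]
gripper_width: 12.7
grasp_force: 58.5
```

Emit:
{"op": "servo_tool", "data": {
  "rows": [
    [[8, 0, 0, 14, 0, 0, 0], [8, 0, 0, 22, 0, 0, 0], [8, 0, 0, 27, 0, 0, 0], [8, 0, 0, 30, 0, 0, 0], [8, 0, 0, 30, 0, 0, 0]]
  ]
}}

```text
clock: 6.52
position: [511.1, -297.1, 52.1]
ee_rot: [0.782, -0.624, 0.0, -0.0]
contact_force: [-0.3, 0.4, -2.0]
gripper_width: 13.0
grasp_force: 58.5
```

Run:
```python
from h import *
s=arm.read_state();P=arm.camera_params('wrist')
print(s['clock'],s['position'],s['ee_rot'],s['contact_force'],s['gripper_width'])
w=save('wrist','w4');b=save('scene','s2')
v=np.hstack([w[:,:,::-1][60:400,100:460],cv2.resize(b[220:350,120:260,::-1],(366,340))]);cv2.imwrite('pics/c3.png',v)
```

```text
6.525 [ 511.05720353 -297.05738513   52.14357507] [ 7.81771904e-01 -6.23564480e-01  1.66207161e-04 -4.29923578e-05] [-0.2665922   0.35775547 -1.96250427] 13.049404933926052
```

View pics/c3.png

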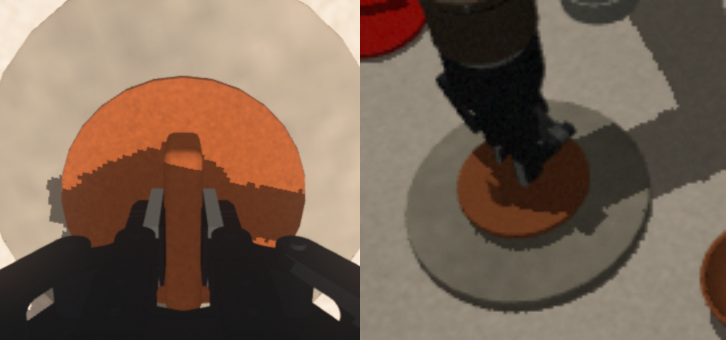

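The lid hovers centred over the bat, about 10 mm up. Lowering it gently.

Emit:
{"op": "servo_tool", "data": {
  "rows": [
    [[8, 0, 0, 3, 0, 0, 0], [8, 0, 0, 5, 0, 0, 0], [8, 0, 0, 7, 0, 0, 0], [8, 0, 0, 8, 0, 0, 0], [8, 0, 0, 9, 0, 0, 0], [8, 0, 0, 9, 0, 0, 0]]
  ]
}}

```text
clock: 7.38
position: [510.9, -297.1, 42.9]
ee_rot: [0.782, -0.624, -0.0, 0.0]
contact_force: [-0.2, 0.2, -1.1]
gripper_width: 13.2
grasp_force: 58.5
```

Emit:
{"op": "servo_tool", "data": {
  "rows": [
    [[8, 0, 0, 1, 0, 0, 0], [8, 0, 0, 1, 0, 0, 0], [8, 0, 0, 2, 0, 0, 0], [8, 0, 0, 2, 0, 0, 0]]
  ]
}}

```text
clock: 7.88
position: [511.0, -297.1, 41.3]
ee_rot: [0.782, -0.624, 0.0, -0.0]
contact_force: [-0.6, -0.2, 0.6]
gripper_width: 13.0
grasp_force: 58.9
```

Emit:
{"op": "servo_tool", "data": {
  "rows": [
    [[8, 0, 0, 0.5, 0, 0, 0], [8, 0, 0, 0.5, 0, 0, 0], [20, 0, 0, 0.5, 0, 0, 0], [30, 0, 0, 0.5, 0, 0, 0], [40, 0, 0, 0, 0, 0, 0], [40, 0, 0, -10, 0, 0, 0], [40, 0, 0, -40, 0, 0, 0], [40, 0, 0, -90, 0, 0, 0], [40, 0, 0, -150, 0, 0, 0], [40, 0, 0, -160, 0, 0, 0]]
  ]
}}

```text
clock: 9.12
position: [513.4, -298.2, 207.3]
ee_rot: [0.782, -0.623, 0.005, -0.002]
contact_force: [0.2, 0.9, 0.3]
gripper_width: 40.3
grasp_force: 0.0
```

Run:
```python
from h import *
import pickle
S=pickle.load(open('P0.pkl','rb'))
s=arm.read_state();print(s['clock'],s['position'],s['contact_force'])
save('top','t2');save('scene','s3')
for n in('top',):
    im=cv2.imread('pics/t2.png');h=cv2.cvtColor(cv2.GaussianBlur(im,(3,3),0),cv2.COLOR_BGR2HSV)
    m=((h[...,1]>130)&((h[...,0]<13)|(h[...,0]>175))).astype(np.uint8)
    for c in cv2.findContours(m,0,1)[0]:
        if cv2.contourArea(c)>150:
            e=cv2.fitEllipse(c);print(np.round(e[0],1),np.round(e[1],1),'z100',atz(S[n],e[0],100).round(1),'z32',atz(S[n],e[0],32).round(1))
im=cv2.imread('pics/t2.png');im2=cv2.imread('pics/s3.png')
v=np.hstack([cv2.resize(im[140:270,240:430],(456,312)),cv2.resize(im2[200:350,130:345],(344,240))[:240].copy() if 0 else cv2.resize(im2[200:350,130:345],(340,312))]);cv2.imwrite('pics/c4.png',v)
# wheel
for n in('top','scene'):
    pass
```

```text
9.125 [ 513.37864378 -298.17021787  207.28624673] [0.19031097 0.87471048 0.29485955]
[376.9 310.2] [33.1 38.3] z100 [ 240.3 -266.6  100. ] z32 [ 229.6 -280.7   32. ]
[244.8 261.5] [15.4 25.4] z100 [384.2  94.5 100. ] z32 [380.7  98.3  32. ]
[381.7 222.1] [19.  28.1] z100 [ 483.2 -288.6  100. ] z32 [ 484.6 -303.8   32. ]
[285.9 179.1] [36.9 38.5] z100 [610.1 -25.5 100. ] z32 [617.8 -27.6  32. ]
[349.4 140.2] [35.2 35.7] z100 [ 714.9 -206.2  100. ] z32 [ 727.7 -217.2   32. ]
[339.   87.3] [33.6 34.1] z100 [ 865.5 -181.9  100. ] z32 [ 885.8 -191.8   32. ]
[375.9  86.4] [33.8 34.2] z100 [ 865.6 -285.9  100. ] z32 [ 885.9 -300.9   32. ]
[309.4  84.4] [20.2 24.9] z100 [875.7 -98.8 100. ] z32 [ 896.4 -104.5   32. ]
[412.7  85.5] [33.6 34.2] z100 [ 865.9 -390.   100. ] z32 [ 886.2 -410.2   32. ]
```

View pics/c4.png

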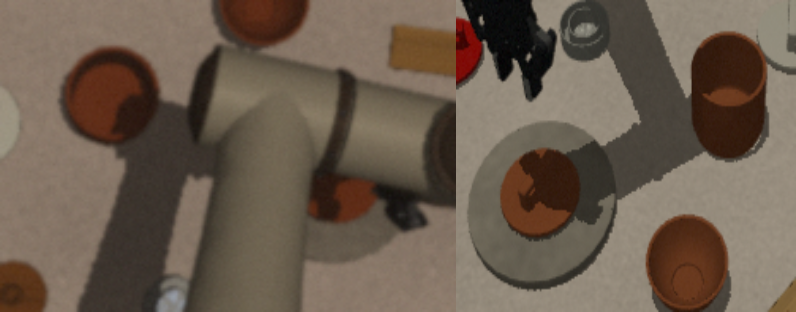

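The lid lies centred on the bat, let go. The open jar still stands at about (611,-23). I'll move over its near rim side for a closer numeric fit.

Emit:
{"op": "servo_tool", "data": {
  "rows": [
    [[40, -30, -12, -20, 0, 0, 0], [40, -80, -34, -45, 0, 0, 0], [40, -135, -57, -45, 0, 0, 0], [40, -190, -80, -45, 0, 0, 0], [40, -230, -97, -45, 0, 0, 0], [40, -248, -105, -45, 0, 0, 0], [40, -248, -105, -45, 0, 0, 0], [40, -248, -105, -45, 0, 0, 0]]
  ]
}}

```text
clock: 10.22
position: [557.8, -32.9, 245.3]
ee_rot: [0.781, -0.624, -0.001, 0.001]
contact_force: [-0.3, -0.6, 0.7]
gripper_width: 39.7
grasp_force: 0.0
```

```bash
cat > jar.py <<'E'
from h import *
import pickle,sys
from scipy.optimize import least_squares
s=arm.read_state();P=arm.camera_params('wrist');im=save('wrist','w5')[:,:,::-1].copy()
pickle.dump(P,open('P5.pkl','wb'))
print(s['clock'],s['position'],s['ee_rot'],s['gripper_width'])
h=cv2.cvtColor(cv2.GaussianBlur(im,(3,3),0),cv2.COLOR_BGR2HSV)
m=((h[...,1]>140)&((h[...,0]<12)|(h[...,0]>175))).astype(np.uint8);m=cv2.morphologyEx(m,cv2.MORPH_CLOSE,np.ones((7,7)))
g=proj(P,[611.5,-22,100]);print('pred',g)
c=min((c for c in cv2.findContours(m,0,1)[0] if cv2.contourArea(c)>1500),key=lambda c:np.linalg.norm(c[:,0].mean(0)-g))
hull=cv2.convexHull(c)[:,0].astype(float);print('bbox',cv2.boundingRect(c),'ell',cv2.fitEllipse(c))
# model silhouette: hull of rim circle (z100,r55), z15 r55, z0 r50 ; fit x,y
a=np.linspace(0,2*np.pi,120)
def sil(x,y):
    q=[proj(P,[x+r*np.cos(t),y+r*np.sin(t),z]) for z,r in((100,55),(15,55),(0,50)) for t in a]
    return cv2.convexHull(np.array(q,np.float32))
def res(p):
    H=sil(*p);return [np.clip(cv2.pointPolygonTest(H,(float(u),float(v)),True),-6,6) for u,v in hull]
r=least_squares(res,[611.5,-22],diff_step=1e-3,loss='soft_l1');print('fit',r.x,np.std(r.fun),np.mean(r.fun))
E
python3 jar.py
```

```text
10.225 [557.75738916 -32.86499662 245.26184349] [ 7.81380706e-01 -6.24054081e-01 -5.10745336e-04  6.60183935e-04] 39.658001019182386
pred [213.56535545 191.54411192]
bbox (149, 120, 132, 130) ell ((215.32772827148438, 183.94578552246094), (130.1072235107422, 132.5891571044922), 90.90646362304688)
fit [611.89770199 -22.80070752] 1.194093106630375 2.0996209817130906
```

Emit:
{"op": "servo_tool", "data": {
  "rows": [
    [[40, 1, -2, 40, 0, 0, 0], [40, 2, -3, 85, 0, 0, 0], [40, 2, -3, 110, 0, 0, 0], [40, 2, -3, 120, 0, 0, 0], [40, 2, -3, 120, 0, 0, 0], [40, 2, -3, 120, 0, 0, 0], [40, 2, -3, 120, 0, 0, 0]]
  ]
}}

```text
clock: 11.15
position: [562.2, -33.2, 127.2]
ee_rot: [0.782, -0.624, 0.001, -0.001]
contact_force: [0.1, 0.3, -0.2]
gripper_width: 40.0
grasp_force: 0.0
```

Run:
```python
from h import *
s=arm.read_state();P=arm.camera_params('wrist');im=save('wrist','w6')
print(s['clock'],s['position'],s['ee_rot'],s['gripper_width'],s['joints'])
print(go(s,[561.1,-34.4,65],[.976,.223]))
```

```text
11.15 [562.22770987 -33.17860159 127.21504087] [ 0.78171608 -0.6236333   0.00080222 -0.00090813] 39.978029318720544 [ 2.28813698e-01  3.76927957e-01 -2.90108707e-01  1.69740037e-04
 -9.01339895e-01 -4.88768514e-03]
(array([ 0.9,  1.5, 62.2]), array([-0.002, -0.   , -0.001]))
```

View pics/w6.png

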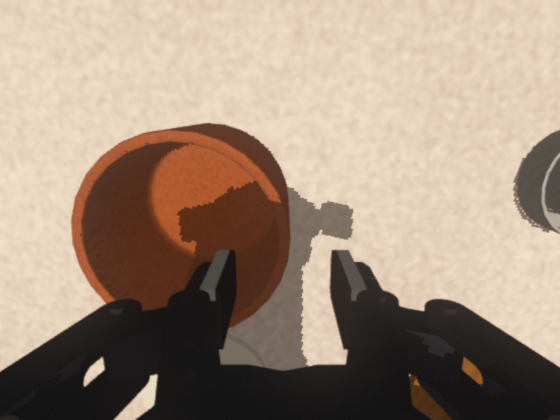

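The rim's right edge is at about column 289 and the fingers are centred near 284, so they will straddle the wall. Quick numeric check of the fit first.

Run:
```python
from h import *
P=arm.camera_params('wrist')
for y in(-22.8,):
    q=np.array([proj(P,[611.9+55*np.cos(t),y+55*np.sin(t),100]) for t in np.linspace(0,6.28,200)])
    print('rim box',q.min(0),q.max(0),'leftmost v',q[q[:,0].argmin()],'rightmost',q[q[:,0].argmax()],'top',q[q[:,1].argmin()])
```

```text
rim box [ 67.07382257 131.4902005 ] [288.72622154 339.75933104] leftmost v [ 67.07382257 227.0532556 ] rightmost [288.72622154 242.80858372] top [171.1146609 131.4902005]
```

The prediction matches the picture (top row 131 vs 130, right column 289). Descending and gripping.

Emit:
{"op": "servo_tool", "data": {
  "rows": [
    [[40, 1, 1.5, 20, 0, 0, 0], [40, 1, 1.5, 40, 0, 0, 0], [40, 1, 1.5, 55, 0, 0, 0], [40, 1, 1.5, 62, 0, 0, 0], [40, 1, 1.5, 62, 0, 0, 0], [40, 1, 1.5, 62, 0, 0, 0]]
  ]
}}

```text
clock: 11.95
position: [560.9, -34.4, 64.6]
ee_rot: [0.782, -0.624, 0.0, -0.0]
contact_force: [0.5, -0.2, -0.2]
gripper_width: 40.0
grasp_force: 0.0
```

Emit:
{"op": "servo_tool", "data": {
  "rows": [
    [[25, 0, 0, 0, 0, 0, 0], [18, 0, 0, 0, 0, 0, 0], [12, 0, 0, 0, 0, 0, 0], [8, 0, 0, 0, 0, 0, 0], [4, 0, 0, 0, 0, 0, 0], [1, 0, 0, 0, 0, 0, 0], [1, 0, 0, 0, 0, 0, 0], [1, 0, 0, 0, 0, 0, 0]]
  ]
}}

```text
clock: 12.95
position: [560.9, -34.5, 64.3]
ee_rot: [0.782, -0.624, 0.001, -0.0]
contact_force: [2.1, 1.1, 1.7]
gripper_width: 5.2
grasp_force: 59.0
```

Emit:
{"op": "servo_tool", "data": {
  "rows": [
    [[1, 0, 0, -3, 0, 0, 0], [1, 0, 0, -8, 0, 0, 0], [1, 0, 0, -16, 0, 0, 0], [1, 0, 0, -25, 0, 0, 0], [1, 0, 0, -30, 0, 0, 0], [1, 0, 0, -30, 0, 0, 0], [1, 0, 0, -30, 0, 0, 0]]
  ]
}}

```text
clock: 13.82
position: [560.0, -34.5, 93.8]
ee_rot: [0.782, -0.624, -0.0, 0.0]
contact_force: [-0.2, 0.2, -4.1]
gripper_width: 5.2
grasp_force: 58.5
```

Run:
```python
from h import *
import pickle
S=pickle.load(open('P0.pkl','rb'))
s=arm.read_state();print(s['clock'],s['position'],s['contact_force'],s['wrist_torque'],s['gripper_width'])
# jar axis by model silhouette in wrist view, tilt from rim vs. floor
P=arm.camera_params('wrist');save('wrist','w7');save('scene','s4');save('top','t3')
# wheel head: edges, fit circle r=90 at unknown (x,y,z) by both views
from scipy.optimize import least_squares
a=np.linspace(0,2*np.pi,90,endpoint=False)
im={n:cv2.GaussianBlur(cv2.cvtColor(cv2.imread(f'pics/{f}0.png'),cv2.COLOR_BGR2GRAY),(3,3),0).astype(np.float32) for n,f in(('top','t'),('scene','s'))}
gr={n:np.hypot(cv2.Sobel(i,5,1,0),cv2.Sobel(i,5,0,1)) for n,i in im.items()}
def score(p,ns,r=90):
    t=0
    for n in ns:
        q=np.array([proj(S[n],[p[0]+r*np.cos(b),p[1]+r*np.sin(b),p[2]]) for b in a],np.float32)
        t+=np.minimum(cv2.remap(gr[n],q[:,:1],q[:,1:],1),80).mean()
    return t
import itertools
for ns in(('top',),('scene',),('top','scene')):
    best=max((score((x,y,z),ns),x,y,z) for x in range(470,502,2) for y in range(308,338,2) for z in ((78,) if len(ns)<2 else range(66,92,4)))
    print(ns,best)
```

```text
13.825 [560.03267152 -34.53481193  93.78352822] [-0.15963767  0.1689693  -4.11605693] [-0.04704329  0.16441387  0.03538429] 5.218110624526665
('top',) (np.float32(35.053078), 486, 316, 78)
('scene',) (np.float32(65.87976), 490, 322, 78)
('top', 'scene') (np.float32(96.459274), 486, 328, 74)
```

Run:
```python
from h import *
import pickle
S=pickle.load(open('P0.pkl','rb'))
q=np.array([proj(S['wrist'],[485+90*np.cos(b),322+90*np.sin(b),78]) for b in np.linspace(0,6.28,12)]);print(q.min(0),q.max(0))
from scipy.optimize import minimize
a=np.linspace(0,2*np.pi,180,endpoint=False)
# inside/outside: region mask fit. head brighter & less saturated than table
for n,f in(('top','t'),('scene','s')):
    im=cv2.GaussianBlur(cv2.imread(f'pics/{f}0.png'),(3,3),0)
    h=cv2.cvtColor(im,cv2.COLOR_BGR2HSV); m=(h[...,1]<45).astype(np.uint8)
    c0=proj(S[n],[485,322,78]);k=np.zeros_like(m);cv2.circle(k,tuple(int(v) for v in c0),40,1,-1);m=cv2.morphologyEx(m&k,cv2.MORPH_CLOSE,np.ones((5,5)))
    c=max(cv2.findContours(m,0,1)[0],key=cv2.contourArea);e=cv2.fitEllipse(cv2.convexHull(c));print(n,e,cv2.contourArea(c),atz(S[n],e[0],78))
    # expected ellipse
    q=np.array([proj(S[n],[485+90*np.cos(b),322+90*np.sin(b),78]) for b in a],np.float32);print('  expected',cv2.fitEllipse(q))
```

```text
[ 334.71346803 -488.58610846] [ 628.958792   -106.53834044]
top ((163.2703857421875, 227.2113494873047), (62.35506057739258, 63.439292907714844), 74.37879180908203) 3032.0 [485.38899704 322.44660213  78.        ]
  expected ((163.40768432617188, 227.4376983642578), (63.77156066894531, 64.43380737304688), 51.280452728271484)
scene ((358.8554992675781, 145.0391845703125), (78.98036193847656, 79.68329620361328), 141.5575408935547) 4614.0 [483.36876953 322.91179755  78.        ]
  expected ((359.23480224609375, 146.3563995361328), (42.1580924987793, 66.53070831298828), 95.38618469238281)
```

Emit:
{"op": "servo_tool", "data": {
  "rows": [
    [[1, 0, 0, -15, 0, 0, 0], [1, 0, 0, -45, 0, 0, 0], [1, -8, 1, -75, 0, 0, 0], [1, -28, 3.5, -92, 0, 0, 0], [1, -60, 7.5, -95, 0, 0, 0], [1, -100, 12.6, -95, 0, 0, 0], [1, -142, 18, -95, 0, 0, 0], [1, -184, 23, -95, 0, 0, 0], [1, -226, 28.4, -95, 0, 0, 0], [1, -265, 33.3, -95, 0, 0, 0]]
  ]
}}

```text
clock: 15.22
position: [468.5, 217.9, 190.2]
ee_rot: [0.782, -0.623, 0.0, -0.001]
contact_force: [1.0, 0.2, -3.9]
gripper_width: 5.2
grasp_force: 58.7
```

Emit:
{"op": "servo_tool", "data": {
  "rows": [
    [[1, -35, 4.4, 0, 0, 0, 0], [1, -62, 7.8, 0, 0, 0, 0], [1, -82, 10.3, 0, 0, 0, 0], [1, -94, 11.8, 0, 0, 0, 0], [1, -99, 12.5, 0, 0, 0, 0], [1, -99, 12.5, 0, 0, 0, 0], [1, -99, 12.5, 10, 0, 0, 0], [1, -99, 12.5, 20, 0, 0, 0], [1, -99, 12.5, 25, 0, 0, 0], [1, -99, 12.5, 25, 0, 0, 0]]
  ]
}}

```text
clock: 16.48
position: [434.7, 309.8, 163.2]
ee_rot: [0.782, -0.624, 0.0, 0.001]
contact_force: [-0.4, -0.7, -3.6]
gripper_width: 5.3
grasp_force: 58.6
```

```bash
cat > rel.py <<'E'
from h import *
import pickle
from scipy.optimize import least_squares
S=pickle.load(open('P0.pkl','rb'))
s=arm.read_state();print(s['clock'],s['position'],s['ee_rot'],s['contact_force'],s['gripper_width'])
z0=s['position'][2]-64.5; ax=s['position'][:2]+52*np.array([.975,.222]);print('axis by kinematics',ax,'underside z',z0)
a=np.linspace(0,2*np.pi,90)
for n in('top','scene'):
    im=save(n,n+str(int(s['clock']*10)))[:,:,::-1].copy()
    h=cv2.cvtColor(cv2.GaussianBlur(im,(3,3),0),cv2.COLOR_BGR2HSV)
    m=((h[...,1]>125)&((h[...,0]<14)|(h[...,0]>174))).astype(np.uint8);g=proj(S[n],[*ax,z0+60])
    k=np.zeros_like(m);cv2.circle(k,tuple(int(v) for v in g),50,1,-1);m=cv2.morphologyEx(m&k,cv2.MORPH_CLOSE,np.ones((5,5)))
    c=max(cv2.findContours(m,0,1)[0],key=cv2.contourArea);hull=cv2.convexHull(c)[:,0].astype(float)
    def sil(x,y): return cv2.convexHull(np.array([proj(S[n],[x+r*np.cos(t),y+r*np.sin(t),z0+z]) for z,r in((100,55),(15,55),(0,50)) for t in a],np.float32))
    def res(p):
        H=sil(*p);return [np.clip(cv2.pointPolygonTest(H,(float(u),float(v)),True),-5,5) for u,v in hull]
    r=least_squares(res,ax,diff_step=1e-3,loss='soft_l1',f_scale=.5);print(n,'box',cv2.boundingRect(c),'model',cv2.boundingRect(sil(*r.x)),'fit',r.x.round(1))
    cv2.polylines(im,[sil(*ax).astype(int)],True,(0,255,0),1)
    cv2.imwrite(f'pics/ov_{n}.png',im)
E
python3 rel.py
```

```text
16.475 [434.66169154 309.78246404 163.238289  ] [ 7.81626970e-01 -6.23745669e-01  2.91713898e-05  7.87016410e-04] [-0.38603398 -0.70128714 -3.57030771] 5.344398414563308
axis by kinematics [485.36169154 321.32646404] underside z 98.73828900448464
top box (134, 207, 47, 39) model (131, 206, 50, 44) fit [481.4 321.6]
scene box (340, 98, 45, 54) model (339, 96, 46, 56) fit [483.4 322.8]
```

The kinematic axis (485,321) and the scene fit (483,323) agree within 2 mm with the wheel centre at about (486,322). Lowering gently.

Emit:
{"op": "servo_tool", "data": {
  "rows": [
    [[1, 0, -1, 4, 0, 0, 0], [1, 0, -1, 8, 0, 0, 0], [1, 0, -1, 12, 0, 0, 0], [1, 0, -1, 15, 0, 0, 0], [1, 0, -1, 17, 0, 0, 0], [1, 0, -1, 18, 0, 0, 0], [1, 0, -1, 18, 0, 0, 0], [1, 0, -1, 18, 0, 0, 0]]
  ]
}}

```text
clock: 17.58
position: [435.8, 310.5, 146.1]
ee_rot: [0.782, -0.624, 0.0, -0.0]
contact_force: [-0.7, 0.5, -3.7]
gripper_width: 5.1
grasp_force: 58.8
```

Emit:
{"op": "servo_tool", "data": {
  "rows": [
    [[1, 0, 0, 0.5, 0, 0, 0], [1, 0, 0, 1, 0, 0, 0], [1, 0, 0, 1.5, 0, 0, 0], [1, 0, 0, 1.5, 0, 0, 0]]
  ]
}}

```text
clock: 18.08
position: [435.8, 310.4, 144.4]
ee_rot: [0.782, -0.624, 0.0, 0.0]
contact_force: [-0.1, -0.5, -4.0]
gripper_width: 5.3
grasp_force: 58.8
```

Emit:
{"op": "servo_tool", "data": {
  "rows": [
    [[1, 0, 0, 0.5, 0, 0, 0], [1, 0, 0, 1, 0, 0, 0], [1, 0, 0, 1.5, 0, 0, 0], [1, 0, 0, 1.5, 0, 0, 0]]
  ]
}}

```text
clock: 18.58
position: [435.8, 310.4, 142.9]
ee_rot: [0.782, -0.624, 0.0, 0.0]
contact_force: [-0.0, 0.0, -2.7]
gripper_width: 5.4
grasp_force: 58.8
```

Emit:
{"op": "servo_tool", "data": {
  "rows": [
    [[1, 0, 0, 0.5, 0, 0, 0], [1, 0, 0, 0.5, 0, 0, 0], [1, 0, 0, 0.5, 0, 0, 0]]
  ]
}}

```text
clock: 18.95
position: [435.8, 310.5, 142.6]
ee_rot: [0.782, -0.624, 0.0, -0.0]
contact_force: [-0.1, 1.0, -3.9]
gripper_width: 5.2
grasp_force: 58.7
```

Emit:
{"op": "servo_tool", "data": {
  "rows": [
    [[1, 0, 0, 0.5, 0, 0, 0], [1, 0, 0, 1, 0, 0, 0], [1, 0, 0, 1, 0, 0, 0]]
  ]
}}

```text
clock: 19.32
position: [435.9, 310.5, 142.4]
ee_rot: [0.782, -0.624, 0.0, -0.0]
contact_force: [-3.7, -1.7, 4.8]
gripper_width: 5.1
grasp_force: 60.1
```

Emit:
{"op": "servo_tool", "data": {
  "rows": [
    [[1, 0, 0, 0.5, 0, 0, 0], [1, 0, 0, 1, 0, 0, 0], [1, 0, 0, 1, 0, 0, 0]]
  ]
}}

```text
clock: 19.7
position: [435.9, 310.5, 142.3]
ee_rot: [0.782, -0.623, 0.0, -0.0]
contact_force: [-5.9, -2.5, 10.9]
gripper_width: 5.3
grasp_force: 61.0
```

Firm contact at +11 N. I'll ease back to near the jar's own weight, open and rise.

Emit:
{"op": "servo_tool", "data": {
  "rows": [
    [[1, 0, 0, -0.7, 0, 0, 0], [1, 0, 0, -1.2, 0, 0, 0], [1, 0, 0, -1.2, 0, 0, 0]]
  ]
}}

```text
clock: 20.08
position: [435.8, 310.5, 142.3]
ee_rot: [0.782, -0.624, 0.0, -0.0]
contact_force: [-4.8, -1.9, 6.8]
gripper_width: 5.1
grasp_force: 60.4
```

Emit:
{"op": "servo_tool", "data": {
  "rows": [
    [[12, 0, 0, 0, 0, 0, 0], [20, 0, 0, 0, 0, 0, 0], [30, 0, 0, 0, 0, 0, 0], [36, 0, 0, 0, 0, 0, 0], [36, 0, 0, 0, 0, 0, 0], [36, 0, 0, -10, 0, 0, 0], [36, 0, 0, -30, 0, 0, 0], [36, 0, 0, -60, 0, 0, 0], [36, 0, 0, -90, 0, 0, 0], [36, 0, 0, -100, 0, 0, 0]]
  ]
}}

```text
clock: 21.32
position: [436.5, 311.1, 244.3]
ee_rot: [0.782, -0.624, 0.0, -0.002]
contact_force: [0.1, 0.5, -0.4]
gripper_width: 35.6
grasp_force: 0.0
```

Emit:
{"op": "servo_tool", "data": {
  "rows": [
    [[36, 60, 25, -20, 0, 0, 0], [36, 120, 80, -20, 0, 0, 0], [36, 160, 120, -20, 0, 0, 0], [36, 200, 150, -20, 0, 0, 0], [36, 200, 150, -20, 0, 0, 0], [36, 200, 150, -20, 0, 0, 0]]
  ]
}}

```text
clock: 22.08
position: [334.0, 82.0, 261.8]
ee_rot: [0.782, -0.624, 0.0, -0.0]
contact_force: [-0.1, 0.0, 0.2]
gripper_width: 36.0
grasp_force: 0.0
```

```bash
cat > fin.py <<'E'
from h import *
import pickle
from scipy.optimize import least_squares
S=pickle.load(open('P0.pkl','rb'));s=arm.read_state();print(s['clock'],s['position'],s['contact_force'])
a=np.linspace(0,2*np.pi,90);z0=78;ax=[486,322]
for n in('top','scene'):
    im=save(n,'fin_'+n)[:,:,::-1].copy()
    h=cv2.cvtColor(cv2.GaussianBlur(im,(3,3),0),cv2.COLOR_BGR2HSV)
    m=((h[...,1]>125)&((h[...,0]<14)|(h[...,0]>174))).astype(np.uint8);g=proj(S[n],[*ax,z0+60])
    k=np.zeros_like(m);cv2.circle(k,tuple(int(v) for v in g),50,1,-1);m=cv2.morphologyEx(m&k,cv2.MORPH_CLOSE,np.ones((5,5)))
    c=max(cv2.findContours(m,0,1)[0],key=cv2.contourArea);hull=cv2.convexHull(c)[:,0].astype(float)
    def sil(x,y): return cv2.convexHull(np.array([proj(S[n],[x+r*np.cos(t),y+r*np.sin(t),z0+z]) for z,r in((100,55),(15,55),(0,50)) for t in a],np.float32))
    def res(p):
        H=sil(*p);return [np.clip(cv2.pointPolygonTest(H,(float(u),float(v)),True),-5,5) for u,v in hull]
    r=least_squares(res,ax,diff_step=1e-3,loss='soft_l1',f_scale=.5);print(n,'box',cv2.boundingRect(c),'model',cv2.boundingRect(sil(*r.x)),'fit',r.x.round(1))
    # wheel head: left/right extents along centre row from gray profile
    c0=proj(S[n],[486,322,78]);gm=cv2.cvtColor(im,cv2.COLOR_BGR2GRAY)
    print(c0,'row',gm[int(c0[1]),int(c0[0])-38:int(c0[0])-24],gm[int(c0[1]),int(c0[0])+24:int(c0[0])+38])
    q=[proj(S[n],[486+90*np.cos(t),322+90*np.sin(t),78]) for t in a];print('wheel box',np.min(q,0),np.max(q,0))
    old=cv2.imread(f"pics/{n[0]}0.png").astype(int);print('change',[(k,int(np.abs(old-im)[int(v)-8:int(v)+8,int(u)-8:int(u)+8].mean())) for k,(u,v) in dict(top=dict(bowl=(350,140),mug=(200,140),cover=(245,262),cut=(313,267),rib=(419,161),scr=(146,164),ox=(272,112)),scene=dict(bowl=(276,327),mug=(410,223),cover=(274,184),cut=(211,213),rib=(178,382),scr=(428,187),ox=(376,287)))[n].items()])
E
python3 fin.py
```

```text
22.075 [334.03170661  82.00984847 261.82248918] [-0.11271822  0.03541433  0.20770129]
top box (136, 207, 46, 41) model (133, 205, 49, 43) fit [485.4 323.7]
[163.42604218 226.98989601] row [116 116 115 112 115 112 106 107 105  97  84  63  40  32] [111 110  90 101 111 114 113 100  70  72 105 116 122 116]
wheel box [131.31542092 195.07884792] [195.47032339 259.09470547]
change [('bowl', 3), ('mug', 6), ('cover', 13), ('cut', 5), ('rib', 4), ('scr', 5), ('ox', 3)]
scene box (341, 105, 43, 53) model (339, 103, 46, 55) fit [485.4 323.1]
[359.36502686 145.63398029] row [129 131 128 127 127 128 126 104 106 106 107 105  79 106] [ 63 107 107 107 105  95 112 111 111 111 114 121 123 123]
wheel box [326.32788948 125.30173634] [392.68715411 167.7569165 ]
change [('bowl', 1), ('mug', 1), ('cover', 10), ('cut', 1), ('rib', 1), ('scr', 1), ('ox', 3)]
```

The jar stands at (485.4,323.4) in both views and the wheel is at about (486,322), roughly 2 mm off-centre. Each step was checked, so I'm handing in.

```bash
python3 -c "
from bench import arm
print(arm.job_done())"
```

```text
the job is handed in; nothing more can be done
None
```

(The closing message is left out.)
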